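Pair the hammer heads with their handles

TASK

Get the handle fitting ready: set each of the four ball-peen hammer heads on the rest pad of its own colour, in front of its handle, lying flat with its eye upwards, centred on the pad and lengthwise along it (either end may face either way). The two cross-peen heads belong to another job: leave them where they lie.

Things in the scene. Friction and masses are not known exactly. Their poses are not given: they have to be found in the camera images.
- ball_red_centre (a point): Loose ball-peen hammer head without handle: square middle block painted red, ends bare steel, one a round face, one a ball. Its eye (hole for the handle) points up. 100 mm long, 32 wide, 32 high, 0.3 to 0.6 kg. The point is its centre, 16 mm above its underside, in the painted block (40 mm long, flat cheeks 32 mm apart: grip there). x along the head to the ball, y cheek to cheek, z up.
- ball_yellow_centre (a point): Loose ball-peen hammer head without handle: square middle block painted yellow, ends bare steel, one a round face, one a ball. Its eye (hole for the handle) points up. 100 mm long, 32 wide, 32 high, 0.3 to 0.6 kg. The point is its centre, 16 mm above its underside, in the painted block (40 mm long, flat cheeks 32 mm apart: grip there). x along the head to the ball, y cheek to cheek, z up.
- ball_blue_centre (a point): Loose ball-peen hammer head without handle: square middle block painted blue, ends bare steel, one a round face, one a ball. Its eye (hole for the handle) points up. 100 mm long, 32 wide, 32 high, 0.3 to 0.6 kg. The point is its centre, 16 mm above its underside, in the painted block (40 mm long, flat cheeks 32 mm apart: grip there). x along the head to the ball, y cheek to cheek, z up.
- ball_green_centre (a point): Loose ball-peen hammer head without handle: square middle block painted green, ends bare steel, one a round face, one a ball. Its eye (hole for the handle) points up. 100 mm long, 32 wide, 32 high, 0.3 to 0.6 kg. The point is its centre, 16 mm above its underside, in the painted block (40 mm long, flat cheeks 32 mm apart: grip there). x along the head to the ball, y cheek to cheek, z up.
- pad_red (a point): Fixed rest pad painted red, a flat board 130 mm long, 60 wide, 10 thick; its wooden handle with a red band lies fixed beyond it. The point is the centre of the pad's top face, 10 mm above the bench. x across the pad's 60 mm towards the handle (which starts 75 mm from the point and is 28 mm high above the bench), y along the pad's 130 mm, z up.
- pad_yellow (a point): Fixed rest pad painted yellow, a flat board 130 mm long, 60 wide, 10 thick; its wooden handle with a yellow band lies fixed beyond it. The point is the centre of the pad's top face, 10 mm above the bench. x across the pad's 60 mm towards the handle (which starts 75 mm from the point and is 28 mm high above the bench), y along the pad's 130 mm, z up.
- pad_blue (a point): Fixed rest pad painted blue, a flat board 130 mm long, 60 wide, 10 thick; its wooden handle with a blue band lies fixed beyond it. The point is the centre of the pad's top face, 10 mm above the bench. x across the pad's 60 mm towards the handle (which starts 75 mm from the point and is 28 mm high above the bench), y along the pad's 130 mm, z up.
- pad_green (a point): Fixed rest pad painted green, a flat board 130 mm long, 60 wide, 10 thick; its wooden handle with a green band lies fixed beyond it. The point is the centre of the pad's top face, 10 mm above the bench. x across the pad's 60 mm towards the handle (which starts 75 mm from the point and is 28 mm high above the bench), y along the pad's 130 mm, z up.
- cross_yellow_centre (a point): Loose cross-peen hammer head, to be left alone: square middle block painted yellow, dark steel ends, one a square face, one a wedge as wide as the head: a plain rectangle from above, no ball. 100 mm long, 36 wide, 36 high. The point is its centre, 18 mm above its underside. x along the head to the wedge, z up out of its eye.
- cross_blue_centre (a point): Loose cross-peen hammer head, to be left alone: square middle block painted blue, dark steel ends, one a square face, one a wedge as wide as the head: a plain rectangle from above, no ball. 100 mm long, 36 wide, 36 high. The point is its centre, 18 mm above its underside. x along the head to the wedge, z up out of its eye.

How it is judged (in metres and radians):
At the end, for the whole second after the job is handed in: Each ball-peen head lies released, at rest on the pad of its colour: centre within 15 mm of the pad's centre (seen from above), length within 15 degrees of the pad's length, eye up within 8 degrees, centre 11 to 22 mm above the pad. Cross-peen heads never moved over 20 mm (horizontal distance between ball_red_centre and pad_red below 0.015 m and z of ball_red_centre in the frame of pad_red between 0.011 and 0.022 m and angle between the x axis of ball_red_centre and the y axis of pad_red, either way round below 0.26 rad and angle between each of ball_red_centre, ball_yellow_centre, ball_blue_centre, ball_green_centre's own z axis and vertical below 0.15 rad and linear speed of each of ball_red, ball_yellow, ball_blue, ball_green below 0.02 m/s and horizontal distance between ball_yellow_centre and pad_yellow below 0.015 m and z of ball_yellow_centre in the frame of pad_yellow between 0.011 and 0.022 m and angle between the x axis of ball_yellow_centre and the y axis of pad_yellow, either way round below 0.26 rad and horizontal distance between ball_blue_centre and pad_blue below 0.015 m and z of ball_blue_centre in the frame of pad_blue between 0.011 and 0.022 m and angle between the x axis of ball_blue_centre and the y axis of pad_blue, either way round below 0.26 rad and horizontal distance between ball_green_centre and pad_green below 0.015 m and z of ball_green_centre in the frame of pad_green between 0.011 and 0.022 m and angle between the x axis of ball_green_centre and the y axis of pad_green, either way round below 0.26 rad); the robot touches nothing.
It fails at once if the yellow cross-peen head is moved by more than 20 mm (distance of cross_yellow_centre from where it was at the start of the episode above 0.02 m).
It fails at once if the blue cross-peen head is moved by more than 20 mm (distance of cross_blue_centre from where it was at the start of the episode above 0.02 m).
It also fails if it takes over 96 s, if anything falls off the work surface, if the arm or the gripper's body presses on something with over 40 N, if the wrist force passes 120 N, or if a joint passes its speed limit or range.

ROBOT

A 7-joint arm with a two-finger parallel gripper is mounted at the origin on the work surface. World frame = base frame: x ahead of the robot, y to its left, z up, the work surface at z = 0. Lengths are in m, angles in degrees, forces in N, time in s.
With the tool pointing down it reaches from about 0.425 to 0.8 m from the base axis. Payload 8.3 kg.
Tool frame: the origin (TCP) lies at the very end of the fingers, on their centre line; the grasp point (between the pads) lies 19 mm behind it (arm.grip_point_offset is the distance from the TCP to the grasp point, in m); z points along the fingers, y is the line along which they close (so a half turn about z gives the same grasp; the last joint's range is limited). The gripper opens to 85 mm and grips with 20 to 120 N. Pads are 22 mm wide; open, the fingers measure 114 mm over their backs; the gripper's body (76 mm by 85 mm) begins 54 mm behind the grasp point. The pads swing forward as they close: fully open they stand 13 mm farther back than shut.
Start: joints at [-70.583, 21.967, 0.94, 78.501, -0.361, 79.538, -2.664], TCP at [0.244, 0.575, 0.231] pointing down, gripper open.
Joint ranges: [-169.22, 169.22], [-14.56, 117.87], [-87.37, 89.26], [10.42, 133.3], [-82.24, 262.24], [0.94, 117.77], [-172.7, 172.7]. Speed limits (degrees/s): [136.94, 136.94, 172.46, 172.46, 180, 180, 180].

INTERFACE

Orientations are given as a 3x3 rotation matrix whose columns are the frame's x, y, z axes.
In Python, from station import arm, viewer, ticket gives the robot as it stands.
- The arm moves only by the tool play_rows, never from a script. Its argument "series" is a list of rows, each an object with "slide": the shift along the tool's x, y, z in mm, a list of three; "spin": the turn about the tool's z in rad; "claw": the closure, from 0 (fully open) to 1 (shut). In form: [{"slide": [tx, ty, tz], "spin": spin, "claw": claw}, ...]. A call has exactly 5 rows; each row shifts and turns the commanded pose from where the row before left it, along the tool's axes as they then stand; what a row does not reach is not made up. A row lasts 1/10 s, in which the tool goes at most 50 mm and 8.59 degrees, less where a joint would pass 70% of its speed; a pose out of reach is approached as far as the arm can. A call with a gripper value outside its range is refused whole. The fingers move at their own pace and stop on an object; "grip_force" is the grip in N (left out, the last holds). Time passes only in rows, so rows that do not move let the fingers close, or fill a call up. It gives the time, the measured TCP pose, the force, the opening and the grip force at its end, in the units of the state.
- arm.get_obs(): the state, without advancing time (a new reading comes with each control period).
- viewer.get_image(name): name is "side" or "top" or "wrist"; returns (picture, depth): 420x560x3 uint8, red, green, blue; 420x560 float32, m along the optical axis (not along the pixel's ray), 0 where there is no reading.
- viewer.calibration(name): a dict with "K" (3x3 intrinsics, pixels), "xyz" and "rotation" of the camera in the world; the wrist camera has in their place "mount" (4x4, takes a point from camera to tool coordinates, whose origin is the TCP and whose axes are the flange's). Camera axes: x right, y down, z forward; pixel columns grow to the right and rows downward; lengths in m; the calibration is good to about 2 mm. A picture is of the moment at which its call begins: read the wrist's pose just before it. calibration takes no time and is no camera call.
- ticket.hand_in(): hands the job in; it is judged then, once.
The state is a dict: "time_s": time; "joint_pos": joint angles; "joint_vel": joint speeds; "effort": joint torques, N m; "eef_pos": TCP position; "ee_rot": TCP orientation; "force": force on the tool from outside, world axes, zero at the start; "wrist_torque": the same for the moment, N m; "grip_width": opening from 0.0 (shut) to 1.0 (fully open); "grasp_force": force on a finger pad.
Only numpy, scipy, OpenCV 4.12 (cv2) and the standard library are available. Lean on these libraries where they do the work, as an engineer would, in place of code of your own. Each camera call takes 0.05 s, during which the arm holds its last target. There are 200 camera calls.

## Working session

There is one attempt and no reset: what is moved stays moved. The work goes in short steps, Python scripts to look and compute and a tool call to move; the robot and the scene stay as the last step left them, time stands still between calls to the robot, and variables do not carry over. Pictures are saved under pics/ and viewed, at most 14 in all, crops included, and the job is handed in when it is done.

Besides the shell and the picture viewer there is one more tool, called after ">>>" by a JSON object that holds its "method" and its "body", one argument or row to a line. play_rows: Moves the arm, as the interface text tells. Its arguments: {"type":"object","properties":{"series":{"type":"array","items":{"type":"object","properties":{"slide":{"type":"array","items":{"type":"number"}},"spin":{"type":"number"},"claw":{"type":"number"}}}},"grip_force":{"type":"number"}},"required":["series"]}

```bash
mkdir -p pics
python3 - <<'E'
from station import arm, viewer
import cv2,numpy as np
o=arm.get_obs();print({k:np.round(v,3).tolist() for k,v in o.items()})
for n in("top","side","wrist"):
    p,d=viewer.get_image(n);np.savez(f"pics/{n}0.npz",p=p,d=d)
    cv2.imwrite(f"pics/{n}0.png",p[:,:,::-1])
    print(n,viewer.calibration(n),(d>0).mean())
E
```

```text
{'time_s': 0.0, 'joint_pos': [-70.581, 22.014, 0.938, 78.563, -0.361, 79.538, -2.664], 'joint_vel': [-0.045, 0.1, -0.015, 0.079, -0.023, 0.094, -0.031], 'effort': [-0.0, -62.76, 0.844, -37.184, 0.016, 0.014, 0.0], 'eef_pos': [0.244, 0.575, 0.23], 'ee_rot': [[-0.92, 0.391, -0.001], [0.391, 0.92, -0.002], [-0.0, -0.002, -1.0]], 'force': [-0.728, -0.274, -0.242], 'wrist_torque': [-0.017, -0.056, -0.058], 'grasp_force': 0.0, 'grip_width': 1.0}
top {'K': array([[447.55543222,   0.        , 279.47282215],
       [  0.        , 447.55543222, 205.06145653],
       [  0.        ,   0.        ,   1.        ]]), 'xyz': array([0.47417933, 0.02371918, 1.09542855]), 'rotation': array([[-0.02551103, -0.99680313,  0.0757147 ],
       [-0.99948933,  0.02397517, -0.02112515],
       [ 0.01924234, -0.07621496, -0.99690572]])} 0.9959736394557823
side {'K': array([[542.22633987,   0.        , 286.48592581],
       [  0.        , 542.22633987, 206.44418579],
       [  0.        ,   0.        ,   1.        ]]), 'xyz': array([-0.07276474, -0.7969652 ,  0.68321158]), 'rotation': array([[ 0.78404236, -0.31289829,  0.53607111],
       [-0.62050609, -0.41709663,  0.66408026],
       [ 0.01580387, -0.85330244, -0.52117672]])} 0.9959991496598639
wrist {'K': array([[337.68855965,   0.        , 278.1683799 ],
       [  0.        , 337.68855965, 206.53960382],
       [  0.        ,   0.        ,   1.        ]]), 'mount': array([[-4.43102117e-04, -9.60057846e-01, -2.79801243e-01,
         7.13319697e-02],
       [ 9.99999440e-01, -6.94311743e-04,  7.98701129e-04,
        -1.72732537e-04],
       [-9.61068574e-04, -2.79800732e-01,  9.60057616e-01,
        -1.41979658e-01],
       [ 0.00000000e+00,  0.00000000e+00,  0.00000000e+00,
         1.00000000e+00]])} 0.9961819727891157
```

View pics/top0.png

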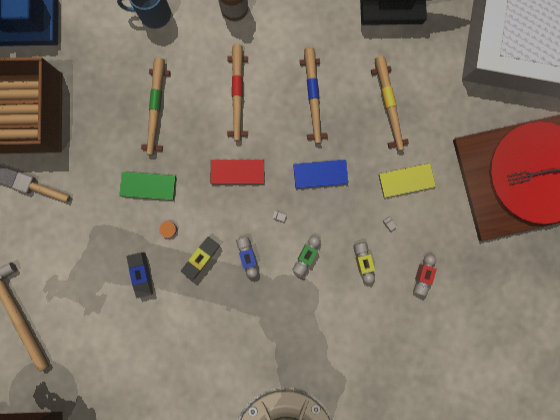

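View pics/side0.png

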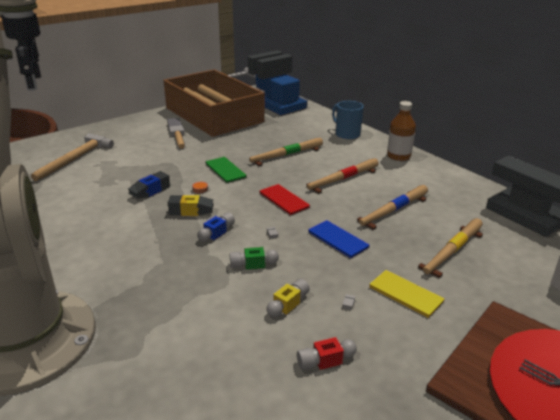

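The top view shows the pads green (148,186), red (237,172), blue (320,174) and yellow (407,181). The ball-peen heads are blue (248,257), green (307,256), yellow (365,263) and red (426,275). The cross-peens lie at (140,275) and (201,259). The side view shows the same items unobstructed. Next I measure them in both views.

```bash
cat > h.py <<'E'
import cv2,numpy as np
from station import arm, viewer
HUE={'red':(172,8),'yellow':(22,36),'blue':(105,130),'green':(45,85)}
def mask(p,c):
    h=cv2.cvtColor(p,cv2.COLOR_RGB2HSV);lo,hi=HUE[c];H=h[...,0]
    m=(H>=lo)&(H<=hi) if lo<hi else (H>=lo)|(H<=hi)
    return (m&(h[...,1]>130)&(h[...,2]>50)).astype(np.uint8)
def blobs(p,c,amin=60):
    m=cv2.morphologyEx(mask(p,c),cv2.MORPH_CLOSE,np.ones((3,3)))
    cs,_=cv2.findContours(m,cv2.RETR_EXTERNAL,cv2.CHAIN_APPROX_NONE)
    return [k for k in cs if cv2.contourArea(k)>amin]
def rays(cal,uv):
    d=np.c_[np.atleast_2d(uv),np.ones(len(np.atleast_2d(uv)))]@np.linalg.inv(cal['K']).T
    return d@cal['rotation'].T
def plane(cal,uv,z):
    r=rays(cal,uv);return cal['xyz']+r*((z-cal['xyz'][2])/r[:,2:])
def cen(k):
    m=cv2.moments(k);return np.array([m['m10'],m['m01']])/m['m00']
def tri(c1,u1,c2,u2):
    a=rays(c1,u1)[0];b=rays(c2,u2)[0]
    s=np.linalg.lstsq(np.c_[a,-b],c2['xyz']-c1['xyz'],rcond=None)[0]
    P=c1['xyz']+a*s[0];Q=c2['xyz']+b*s[1];return (P+Q)/2,np.linalg.norm(P-Q)
def rect(cal,k,z):
    P=plane(cal,k[:,0].astype(float),z)[:,:2]*1000
    (c,s,a)=cv2.minAreaRect(P.astype(np.float32))
    if s[0]<s[1]: s=s[::-1];a+=90
    return np.array(c),np.array(s),(a+90)%180-90   # centre mm, sizes, angle of long side vs world x
def wristcal():
    o=arm.get_obs();w=viewer.calibration('wrist')
    T=np.eye(4);T[:3,:3]=o['ee_rot'];T[:3,3]=o['eef_pos'];T=T@w['mount']
    return {'K':w['K'],'xyz':T[:3,3],'rotation':T[:3,:3]}
E
python3 - <<'E'
from h import *
t=np.load('pics/top0.npz');s=np.load('pics/side0.npz');ct=viewer.calibration('top');cs=viewer.calibration('side')
f=lambda x:np.round(x,1).tolist()
v,u=np.mgrid[:420,:560];r=rays(ct,np.c_[u.ravel(),v.ravel()])
X=(ct['xyz']+r*t['d'].ravel()[:,None]).reshape(420,560,3)*1000
for c in HUE:
    S=blobs(s['p'],c,100)
    for k in blobs(t['p'],c):
        uv=cen(k)
        if not(100<uv[0]<460 and 140<uv[1]<310):continue
        # match: side blob with the smallest ray gap, plausible height
        P=min(((*tri(ct,uv,cs,cen(q)),q) for q in S),key=lambda a:a[1]+ (1 if not -.01<a[0][2]<.08 else 0))
        m=np.zeros((420,560),np.uint8);cv2.drawContours(m,[k],-1,1,-1);zt=np.median(X[m>0][:,2])
        rc=rect(ct,k,zt/1000)
        # whole body by depth around blob
        near=((X[...,2]>14)&(np.hypot(X[...,0]-rc[0][0],X[...,1]-rc[0][1])<58)).astype(np.uint8)
        n,l=cv2.connectedComponents(near);lab=l[int(uv[1]),int(uv[0])];out=''
        if zt>20 and lab:
            kk=cv2.findContours((l==lab).astype(np.uint8),0,cv2.CHAIN_APPROX_NONE)[0]
            b=rect(ct,max(kk,key=len),.02);out=('body',f(b[0]),f(b[1]),f(b[2]))
        print(c,f(uv),'tri',f(P[0]*1000),'gap',f(P[1]*1000),'ztop',f(zt),'rect',f(rc[0]),f(rc[1]),f(rc[2]),'R',f(np.hypot(*rc[0])),out)
E
```

```text
red [427.4, 274.5] tri [381.3, -350.6, 18.6] gap 2.4 ztop 30.6 rect [381.9, -345.8] [39.8, 32.2] -19.8 R 515.1 
red [237.0, 171.5] tri [643.6, 102.0, 2.9] gap 3.0 ztop 9.8 rect [641.4, 102.4] [127.1, 56.7] 88.7 R 649.5 
yellow [365.5, 263.7] tri [411.8, -202.9, 19.5] gap 4.1 ztop 30.4 rect [411.2, -199.3] [40.5, 33.0] 12.3 R 457.0 
yellow [198.9, 258.6] tri [433.0, 196.0, 17.3] gap 1.2 ztop 35.0 rect [433.3, 193.5] [39.4, 36.2] -38.0 R 474.6 
yellow [406.8, 179.8] tri [613.3, -317.1, 2.5] gap 2.8 ztop 9.0 rect [611.3, -313.8] [129.9, 58.7] -79.5 R 687.2 
blue [137.7, 274.5] tri [403.5, 338.1, 20.1] gap 10.1 ztop 35.4 rect [400.0, 336.2] [39.6, 35.3] 11.3 R 522.6 ('body', [397.5, 337.6], [103.1, 43.3], 11.9)
blue [247.3, 258.5] tri [432.1, 79.7, 18.0] gap 5.4 ztop 30.7 rect [430.2, 80.5] [37.5, 30.4] 15.5 R 437.7 
blue [320.4, 173.6] tri [634.0, -103.5, 2.2] gap 3.2 ztop 9.4 rect [631.7, -101.7] [129.0, 59.3] -86.5 R 639.8
```

Run:
```python
from h import *
t=np.load('pics/top0.npz');ct=viewer.calibration('top');s=np.load('pics/side0.npz');cs=viewer.calibration('side')
f=lambda x:np.round(x,1).tolist()
h=cv2.cvtColor(t['p'],cv2.COLOR_RGB2HSV);print(h[186,148],h[247,312])
HUE['green']=(45,95)
import re;src=open('h.py').read().replace('(45,85)','(45,95)').replace('[...,1]>130','[...,1]>120');open('h.py','w').write(src)
v,u=np.mgrid[:420,:560];r=rays(ct,np.c_[u.ravel(),v.ravel()])
X=(ct['xyz']+r*t['d'].ravel()[:,None]).reshape(420,560,3)*1000
for k in blobs(t['p'],'green'):
    uv=cen(k);q=[tri(ct,uv,cs,cen(j)) for j in blobs(s['p'],'green',100)]
    m=np.zeros((420,560),np.uint8);cv2.drawContours(m,[k],-1,1,-1);zt=np.median(X[m>0][:,2]);rc=rect(ct,k,zt/1000)
    print(f(uv),f(zt),*map(f,rc),[f(a[0]*1000)+[f(a[1]*1000)] for a in q if a[1]<.015])
for n,c in dict(red=(382,-346),yellow=(411,-199),blue=(430,80),green=(432,-62),crossY=(433,194)).items():
    near=((X[...,2]>14)&(np.hypot(X[...,0]-c[0],X[...,1]-c[1])<65)).astype(np.uint8)
    n_,l,st,_=cv2.connectedComponentsWithStats(near);lab=1+st[1:,4].argmax()
    P=X[l==lab][:,:2];b=cv2.minAreaRect(P.astype(np.float32))
    w,V=np.linalg.eigh(np.cov(P.T));a=np.degrees(np.arctan2(V[1,1],V[0,1]));
    print(n,f(b[0]),f(b[1]),f(b[2]),'pca',f((a+90)%180-90))
```

```text
[ 60 129 134] [ 45  48 128]
[153.3, 99.1] 26.4 [820.6, 299.4] [46.1, 18.4] -6.4 []
red [380.6, -345.3] [33.6, 98.3] 70.2 pca -20.3
yellow [410.2, -200.1] [99.5, 32.7] 13.5 pca 13.0
blue [430.4, 80.7] [98.1, 31.9] 15.0 pca 15.0
green [434.4, -62.3] [31.8, 98.6] 60.2 pca -29.7
crossY [433.6, 192.7] [36.2, 102.3] 51.2 pca -38.4
```

```bash
sed -i 's/>120)/>95)/' h.py
python3 - <<'E'
from h import *
t=np.load('pics/top0.npz');ct=viewer.calibration('top');s=np.load('pics/side0.npz');cs=viewer.calibration('side')
f=lambda x:np.round(x,1).tolist()
for k in blobs(t['p'],'green'):
    uv=cen(k);q=[tri(ct,uv,cs,cen(j)) for j in blobs(s['p'],'green',100)]
    for z in(.01,.032):print(f(uv),z,*map(f,rect(ct,k,z)))
    print([f(a[0]*1000)+[f(a[1]*1000)] for a in q if a[1]<.015])
o=arm.get_obs();print(np.round(o['ee_rot'],3),o['eef_pos'])
E
```

```text
[307.5, 254.7] 0.01 [435.2, -63.9] [39.1, 32.3] -30.2
[307.5, 254.7] 0.032 [435.9, -62.1] [38.3, 31.6] -30.2
[[435.9, -64.1, 15.5, 2.0]]
[147.0, 185.5] 0.01 [612.1, 321.0] [129.6, 59.1] 84.2
[147.0, 185.5] 0.032 [609.3, 314.9] [126.9, 57.9] 84.2
[[614.3, 322.1, 2.6, 3.2]]
[154.7, 99.0] 0.01 [825.6, 301.5] [51.3, 24.9] -5.8
[154.7, 99.0] 0.032 [818.4, 295.9] [50.3, 24.4] -5.8
[]
[[-0.92   0.391 -0.001]
 [ 0.391  0.92  -0.001]
 [ 0.    -0.002 -1.   ]] [0.24418608 0.57490309 0.23049825]
```

The numbers are consistent with the text: block tops at 30–31 mm and pads at 9–10 mm in depth, sizes right, all within reach. The blue head goes first: turn to its grasp heading and go above it.

>>> {"method": "play_rows", "body": {
  "series": [
    {"slide": [0, 0, 16], "spin": -0.133, "claw": 0.3},
    {"slide": [0, 0, 16], "spin": -0.133, "claw": 0.3},
    {"slide": [0, 0, 16], "spin": -0.133, "claw": 0.3},
    {"slide": [0, 0, 16], "spin": -0.133, "claw": 0.3},
    {"slide": [0, 0, 16], "spin": -0.133, "claw": 0.3}
  ],
  "grip_force": 60
}}

```text
time_s: 0.65
eef_pos: [0.2442, 0.575, 0.1502]
ee_rot: [[-0.964, -0.266, -0.0], [-0.266, 0.964, -0.001], [0.001, -0.001, -1.0]]
force: [-0.4, 0.4, 0.3]
grip_width: 0.704
grasp_force: 0.0
```

>>> {"method": "play_rows", "body": {
  "series": [
    {"slide": [-3.5, -35, 0], "spin": 0, "claw": 0.3},
    {"slide": [-3.5, -35, 0], "spin": 0, "claw": 0.3},
    {"slide": [-3.5, -35, 0], "spin": 0, "claw": 0.3},
    {"slide": [-3.5, -35, 0], "spin": 0, "claw": 0.3},
    {"slide": [-3.5, -35, 0], "spin": 0, "claw": 0.3}
  ]
}}

```text
time_s: 1.15
eef_pos: [0.3071, 0.4092, 0.151]
ee_rot: [[-0.966, -0.26, -0.0], [-0.26, 0.966, -0.0], [0.0, -0.0, -1.0]]
force: [0.9, 1.0, -0.2]
grip_width: 0.699
grasp_force: 0.0
```

>>> {"method": "play_rows", "body": {
  "series": [
    {"slide": [-3.5, -35, 0], "spin": 0, "claw": 0.3},
    {"slide": [-3.5, -35, 0], "spin": 0, "claw": 0.3},
    {"slide": [-3.5, -35, 0], "spin": 0, "claw": 0.3},
    {"slide": [-3.5, -35, 0], "spin": 0, "claw": 0.3},
    {"slide": [-3.5, -35, 0], "spin": 0, "claw": 0.3}
  ]
}}

```text
time_s: 1.65
eef_pos: [0.3694, 0.2449, 0.1512]
ee_rot: [[-0.966, -0.26, -0.0], [-0.26, 0.966, -0.0], [0.0, 0.0, -1.0]]
force: [0.5, 0.5, -0.4]
grip_width: 0.705
grasp_force: 0.0
```

>>> {"method": "play_rows", "body": {
  "series": [
    {"slide": [-3.5, -35, 0], "spin": 0, "claw": 0.3},
    {"slide": [-3.5, -35, 0], "spin": 0, "claw": 0.3},
    {"slide": [-3.5, -35, 0], "spin": 0, "claw": 0.3},
    {"slide": [-3.5, -35, 0], "spin": 0, "claw": 0.3},
    {"slide": [-3.5, -35, 0], "spin": 0, "claw": 0.3}
  ]
}}

```text
time_s: 2.15
eef_pos: [0.4318, 0.0805, 0.1513]
ee_rot: [[-0.966, -0.26, -0.0], [-0.26, 0.966, 0.0], [0.0, 0.0, -1.0]]
force: [0.5, 0.5, 0.2]
grip_width: 0.698
grasp_force: 0.0
```

```bash
cat > m.py <<'E'
from h import *
import sys
f=lambda x:np.round(x,1).tolist()
def psi():
    r=arm.get_obs()['ee_rot'];return np.degrees(np.arctan2(r[1,1],r[0,1]))
def go(x,y,a,z=None):
    o=arm.get_obs();p=psi();d=(a-p+180)%360-180;e=o['eef_pos']*1000
    w=np.array([x,y])-e[:2];q=np.radians(p+d)
    print('psi',f(p),'spin rad',round(-np.radians(d),3),'then slide x,y',f([w@[-np.sin(q),np.cos(q)],w@[np.cos(q),np.sin(q)]]),'z at',f(e[2]))
def look(c,z,name=None):
    k=wristcal();p,d=viewer.get_image('wrist')
    if name:cv2.imwrite(f'pics/{name}.png',p[:,:,::-1])
    for b in blobs(p,c,400):
        m=np.zeros(d.shape,np.uint8);cv2.drawContours(m,[b],-1,1,-1)
        uv=cen(b);dd=np.median(d[(m>0)&(mask(p,c)>0)]);P=k['xyz']+rays(k,[uv])[0]*dd
        print(c,f(uv),'depth z',f(P[2]*1000),'rect',*map(f,rect(k,b,z)))
E
python3 -c "
from m import *
look('blue',.032,'w1');go(430.5,80.6,105)"
```

```text
blue [27.7, 324.7] depth z 9.2 rect [607.0, -96.6] [67.2, 61.8] -87.9
blue [546.3, 234.1] depth z 13.4 rect [405.5, 301.9] [54.5, 24.4] 28.2
blue [275.6, 195.5] depth z 30.3 rect [427.9, 77.5] [43.6, 31.5] 15.0
psi 104.7 spin rad -0.005 then slide x,y [1.4, 6.7] z at 151.5
```

View pics/w1.png

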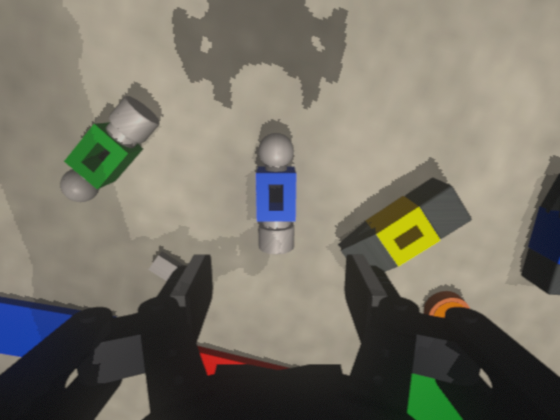

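The wrist view shows the blue head centred at (276,195), squarely between the open fingers, with the yellow cross-peen clear on the right at (405,235). Descending and gripping.

>>> {"method": "play_rows", "body": {
  "series": [
    {"slide": [2, 5, 30], "spin": 0, "claw": 0.3},
    {"slide": [0, 0, 30], "spin": 0, "claw": 0.3},
    {"slide": [0, 0, 30], "spin": 0, "claw": 0.3},
    {"slide": [0, 0, 30], "spin": 0, "claw": 0.3},
    {"slide": [0, 0, 16], "spin": 0, "claw": 0.3}
  ]
}}

```text
time_s: 2.7
eef_pos: [0.4268, 0.086, 0.013]
ee_rot: [[-0.966, -0.26, -0.003], [-0.26, 0.966, -0.001], [0.003, -0.0, -1.0]]
force: [0.2, -0.1, 0.2]
grip_width: 0.703
grasp_force: 0.0
```

>>> {"method": "play_rows", "body": {
  "series": [
    {"slide": [0, 0, 6], "spin": 0, "claw": 0.3},
    {"slide": [0, 0, 6], "spin": 0, "claw": 0.3},
    {"slide": [0, 0, 0], "spin": 0, "claw": 0.3},
    {"slide": [0, 0, 0], "spin": 0, "claw": 1},
    {"slide": [0, 0, 0], "spin": 0, "claw": 1}
  ]
}}

```text
time_s: 3.2
eef_pos: [0.4298, 0.0856, 0.0044]
ee_rot: [[-0.966, -0.259, 0.002], [-0.259, 0.966, -0.0], [-0.002, -0.001, -1.0]]
force: [-0.1, -3.1, 15.4]
grip_width: 0.369
grasp_force: 13.2
```

>>> {"method": "play_rows", "body": {
  "series": [
    {"slide": [0, 0, 0], "spin": 0, "claw": 1},
    {"slide": [0, 0, 0], "spin": 0, "claw": 1},
    {"slide": [0, 0, 0], "spin": 0, "claw": 1},
    {"slide": [0, 0, 0], "spin": 0, "claw": 1},
    {"slide": [0, 0, 0], "spin": 0, "claw": 1}
  ]
}}

```text
time_s: 3.7
eef_pos: [0.4299, 0.0858, 0.0046]
ee_rot: [[-0.966, -0.259, 0.003], [-0.259, 0.966, 0.0], [-0.003, -0.0, -1.0]]
force: [0.9, -3.8, 5.1]
grip_width: 0.369
grasp_force: 59.8
```

>>> {"method": "play_rows", "body": {
  "series": [
    {"slide": [0, 0, -20], "spin": 0, "claw": 1},
    {"slide": [0, 0, -20], "spin": 0.1363, "claw": 1},
    {"slide": [0, 0, -25], "spin": 0.1363, "claw": 1},
    {"slide": [0, 0, -25], "spin": 0.1363, "claw": 1},
    {"slide": [0, 0, -20], "spin": 0.1363, "claw": 1}
  ]
}}

```text
time_s: 4.2
eef_pos: [0.4286, 0.0863, 0.1151]
ee_rot: [[-0.959, 0.284, 0.001], [0.284, 0.959, 0.001], [-0.001, 0.001, -1.0]]
force: [-0.8, -0.0, -3.9]
grip_width: 0.363
grasp_force: 60.5
```

>>> {"method": "play_rows", "body": {
  "series": [
    {"slide": [0, 0, 0], "spin": 0.1363, "claw": 1},
    {"slide": [0, 0, 0], "spin": 0.1363, "claw": 1},
    {"slide": [0, 0, 0], "spin": 0.1363, "claw": 1},
    {"slide": [0, 0, 0], "spin": 0.1363, "claw": 1},
    {"slide": [0, 0, 0], "spin": 0.1363, "claw": 1}
  ]
}}

```text
time_s: 4.7
eef_pos: [0.4282, 0.0863, 0.1136]
ee_rot: [[-0.566, 0.824, 0.0], [0.824, 0.566, 0.0], [0.0, 0.0, -1.0]]
force: [-0.2, -0.5, -3.0]
grip_width: 0.361
grasp_force: 60.4
```

>>> {"method": "play_rows", "body": {
  "series": [
    {"slide": [0, 0, 0], "spin": 0.1363, "claw": 1},
    {"slide": [0, 0, 0], "spin": 0.1363, "claw": 1},
    {"slide": [0, 0, 0], "spin": 0.1363, "claw": 1},
    {"slide": [0, 0, 0], "spin": 0.1363, "claw": 1},
    {"slide": [-25, 24, 0], "spin": 0, "claw": 1}
  ]
}}

```text
time_s: 5.2
eef_pos: [0.4517, 0.066, 0.1132]
ee_rot: [[-0.06, 0.998, -0.002], [0.998, 0.06, 0.002], [0.002, -0.002, -1.0]]
force: [0.9, 1.1, -2.8]
grip_width: 0.363
grasp_force: 60.5
```

>>> {"method": "play_rows", "body": {
  "series": [
    {"slide": [-35, 33, 0], "spin": 0, "claw": 1},
    {"slide": [-35, 33, 0], "spin": 0, "claw": 1},
    {"slide": [-35, 33, 0], "spin": 0, "claw": 1},
    {"slide": [-35, 33, 0], "spin": 0, "claw": 1},
    {"slide": [-35, 34, 0], "spin": 0, "claw": 1}
  ]
}}

```text
time_s: 5.7
eef_pos: [0.6316, -0.1024, 0.1134]
ee_rot: [[-0.063, 0.998, -0.0], [0.998, 0.063, 0.001], [0.001, -0.0, -1.0]]
force: [0.2, 0.1, -2.8]
grip_width: 0.361
grasp_force: 60.5
```

```bash
python3 -c "
from m import *
look('blue',.010,'w2');go(632,-102,3.5);print(arm.get_obs()['grip_width'])"
```

```text
blue [547.6, 210.1] depth z 24.1 rect [833.2, -93.2] [31.9, 21.9] -73.4
blue [278.1, 230.5] depth z 128.2 rect [633.0, -131.0] [182.6, 69.1] -86.4
psi 3.3 spin rad -0.003 then slide x,y [8.2, -2.5] z at 112.2
0.36306730042403934
```

View pics/w2.png

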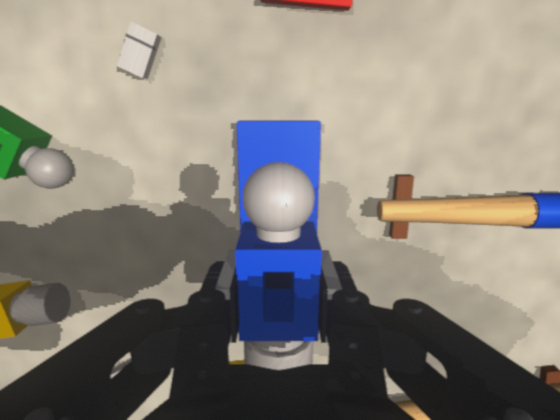

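The head hangs level between the pads and lies along the blue pad (its edges at columns 237 to 321, far end at row 121). I lower most of the way, then check the settled pose.

>>> {"method": "play_rows", "body": {
  "series": [
    {"slide": [0, 0, 30], "spin": 0, "claw": 1},
    {"slide": [0, 0, 30], "spin": 0, "claw": 1},
    {"slide": [0, 0, 20], "spin": 0, "claw": 1},
    {"slide": [0, 0, 8], "spin": 0, "claw": 1},
    {"slide": [0, 0, 0], "spin": 0, "claw": 1}
  ]
}}

```text
time_s: 6.25
eef_pos: [0.6296, -0.1011, 0.0243]
ee_rot: [[-0.062, 0.998, -0.002], [0.998, 0.062, 0.0], [0.0, -0.002, -1.0]]
force: [-0.8, 0.0, -3.8]
grip_width: 0.364
grasp_force: 61.1
```

```bash
python3 -c "
from m import *
go(632,-102,3.5);o=arm.get_obs();print(f(o['force']),o['grip_width'])"
```

```text
psi 3.6 spin rad 0.001 then slide x,y [-1.0, 2.3] z at 24.3
[-0.8, 0.0, -3.8] 0.36432055721590295
```

>>> {"method": "play_rows", "body": {
  "series": [
    {"slide": [0, 2, 4], "spin": 0, "claw": 1},
    {"slide": [0, 0, 3], "spin": 0, "claw": 1},
    {"slide": [0, 0, 2], "spin": 0, "claw": 1},
    {"slide": [0, 0, 0], "spin": 0, "claw": 1},
    {"slide": [0, 0, 0], "spin": 0, "claw": 0.35}
  ]
}}

```text
time_s: 6.75
eef_pos: [0.6329, -0.1015, 0.0169]
ee_rot: [[-0.062, 0.998, 0.001], [0.998, 0.062, -0.0], [-0.0, 0.001, -1.0]]
force: [-0.4, -0.1, -0.4]
grip_width: 0.518
grasp_force: 0.0
```

>>> {"method": "play_rows", "body": {
  "series": [
    {"slide": [0, 0, 0], "spin": 0, "claw": 0.35},
    {"slide": [0, 0, 0], "spin": 0, "claw": 0.35},
    {"slide": [0, 0, 0], "spin": 0, "claw": 0.35},
    {"slide": [0, 0, -15], "spin": 0, "claw": 0.35},
    {"slide": [0, 0, -25], "spin": 0, "claw": 0.35}
  ]
}}

```text
time_s: 7.25
eef_pos: [0.6313, -0.1012, 0.0559]
ee_rot: [[-0.062, 0.998, -0.003], [0.998, 0.062, 0.0], [0.0, -0.003, -1.0]]
force: [0.9, 0.0, 0.5]
grip_width: 0.652
grasp_force: 0.0
```

>>> {"method": "play_rows", "body": {
  "series": [
    {"slide": [0, 0, -35], "spin": 0, "claw": 0.35},
    {"slide": [0, 0, -35], "spin": 0, "claw": 0.35},
    {"slide": [0, 0, 0], "spin": -0.141, "claw": 0.3},
    {"slide": [0, 0, 0], "spin": -0.141, "claw": 0.3},
    {"slide": [0, 0, 0], "spin": -0.141, "claw": 0.3}
  ]
}}

```text
time_s: 7.75
eef_pos: [0.6329, -0.1016, 0.1281]
ee_rot: [[-0.471, 0.882, 0.002], [0.882, 0.471, -0.0], [-0.001, 0.001, -1.0]]
force: [-0.2, 0.0, -0.3]
grip_width: 0.701
grasp_force: 0.0
```

>>> {"method": "play_rows", "body": {
  "series": [
    {"slide": [0, 0, 0], "spin": -0.141, "claw": 0.3},
    {"slide": [0, 0, 0], "spin": -0.141, "claw": 0.3},
    {"slide": [0, 0, 0], "spin": -0.141, "claw": 0.3},
    {"slide": [0, 0, 0], "spin": -0.141, "claw": 0.3},
    {"slide": [20, -7, 0], "spin": 0, "claw": 0.3}
  ]
}}

```text
time_s: 8.25
eef_pos: [0.613, -0.0982, 0.1275]
ee_rot: [[-0.869, 0.494, 0.002], [0.494, 0.869, -0.001], [-0.002, 0.0, -1.0]]
force: [0.1, -0.0, -0.4]
grip_width: 0.697
grasp_force: 0.0
```

>>> {"method": "play_rows", "body": {
  "series": [
    {"slide": [35, -11, 0], "spin": 0, "claw": 0.3},
    {"slide": [40, -14, 0], "spin": 0, "claw": 0.3},
    {"slide": [40, -14, 0], "spin": 0, "claw": 0.3},
    {"slide": [35, -11, 0], "spin": 0, "claw": 0.3},
    {"slide": [21, -7, 0], "spin": 0, "claw": 0.3}
  ]
}}

```text
time_s: 8.75
eef_pos: [0.4327, -0.0616, 0.1272]
ee_rot: [[-0.867, 0.499, 0.0], [0.499, 0.867, 0.001], [-0.0, 0.001, -1.0]]
force: [-0.6, 0.6, 0.6]
grip_width: 0.695
grasp_force: 0.0
```

```bash
python3 -c "
from m import *
go(435,-62,60);look('green',.032,'w3');look('blue',.042)"
```

```text
psi 60.1 spin rad 0.002 then slide x,y [-2.2, 0.8] z at 127.2
green [275.0, 212.7] depth z 30.4 rect [432.4, -64.1] [44.7, 31.4] -29.5
```

View pics/w3.png

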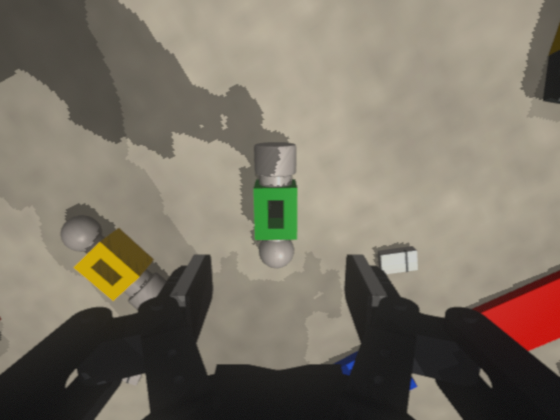

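The green head sits at (275,213), centred between the fingers, and nothing is near either jaw. Gripping it and carrying it to the green pad.

>>> {"method": "play_rows", "body": {
  "series": [
    {"slide": [-2, 0, 30], "spin": 0, "claw": 0.3},
    {"slide": [0, 0, 30], "spin": 0, "claw": 0.3},
    {"slide": [0, 0, 30], "spin": 0, "claw": 0.3},
    {"slide": [0, 0, 20], "spin": 0, "claw": 0.3},
    {"slide": [0, 0, 8], "spin": 0, "claw": 0.3}
  ]
}}

```text
time_s: 9.35
eef_pos: [0.4365, -0.0631, 0.0072]
ee_rot: [[-0.867, 0.499, -0.002], [0.499, 0.867, -0.0], [0.001, -0.001, -1.0]]
force: [0.1, -0.8, -0.1]
grip_width: 0.701
grasp_force: 0.0
```

>>> {"method": "play_rows", "body": {
  "series": [
    {"slide": [0, 0, 5], "spin": 0, "claw": 0.3},
    {"slide": [0, 0, 0], "spin": 0, "claw": 0.3},
    {"slide": [0, 0, 0], "spin": 0, "claw": 1},
    {"slide": [0, 0, 0], "spin": 0, "claw": 1},
    {"slide": [0, 0, 0], "spin": 0, "claw": 1}
  ]
}}

```text
time_s: 9.85
eef_pos: [0.4374, -0.0635, 0.0045]
ee_rot: [[-0.867, 0.499, 0.002], [0.499, 0.867, -0.0], [-0.002, 0.0, -1.0]]
force: [-1.7, -2.2, 5.6]
grip_width: 0.363
grasp_force: 59.8
```

>>> {"method": "play_rows", "body": {
  "series": [
    {"slide": [0, 0, 0], "spin": 0, "claw": 1},
    {"slide": [0, 0, 0], "spin": 0, "claw": 1},
    {"slide": [0, 0, -15], "spin": 0, "claw": 1},
    {"slide": [0, 0, -25], "spin": 0, "claw": 1},
    {"slide": [0, 0, -30], "spin": 0, "claw": 1}
  ]
}}

```text
time_s: 10.35
eef_pos: [0.4353, -0.0627, 0.0734]
ee_rot: [[-0.867, 0.498, -0.003], [0.498, 0.867, -0.0], [0.002, -0.002, -1.0]]
force: [0.4, 0.4, -4.8]
grip_width: 0.364
grasp_force: 60.8
```

>>> {"method": "play_rows", "body": {
  "series": [
    {"slide": [0, 0, -30], "spin": 0.1435, "claw": 1},
    {"slide": [0, 0, -10], "spin": 0.1435, "claw": 1},
    {"slide": [0, 0, 0], "spin": 0.1435, "claw": 1},
    {"slide": [0, 0, 0], "spin": 0.1435, "claw": 1},
    {"slide": [0, 0, 0], "spin": 0.1435, "claw": 1}
  ]
}}

```text
time_s: 10.85
eef_pos: [0.4363, -0.0627, 0.1134]
ee_rot: [[-0.32, 0.947, -0.0], [0.947, 0.32, 0.0], [0.0, -0.0, -1.0]]
force: [-0.3, 0.5, -5.0]
grip_width: 0.366
grasp_force: 61.1
```

>>> {"method": "play_rows", "body": {
  "series": [
    {"slide": [0, 0, 0], "spin": 0.1435, "claw": 1},
    {"slide": [0, 0, 0], "spin": 0.1435, "claw": 1},
    {"slide": [0, 0, 0], "spin": 0.1435, "claw": 1},
    {"slide": [20, 7, 0], "spin": 0, "claw": 1},
    {"slide": [35, 12, 0], "spin": 0, "claw": 1}
  ]
}}

```text
time_s: 11.35
eef_pos: [0.4602, -0.0118, 0.1134]
ee_rot: [[0.104, 0.995, -0.001], [0.995, -0.104, -0.001], [-0.001, -0.001, -1.0]]
force: [0.5, -0.2, -4.7]
grip_width: 0.361
grasp_force: 61.0
```

>>> {"method": "play_rows", "body": {
  "series": [
    {"slide": [40, 14, 0], "spin": 0, "claw": 1},
    {"slide": [40, 14, 0], "spin": 0, "claw": 1},
    {"slide": [40, 14, 0], "spin": 0, "claw": 1},
    {"slide": [40, 14, 0], "spin": 0, "claw": 1},
    {"slide": [40, 14, 0], "spin": 0, "claw": 1}
  ]
}}

```text
time_s: 11.85
eef_pos: [0.5504, 0.1837, 0.1131]
ee_rot: [[0.099, 0.995, -0.001], [0.995, -0.099, -0.0], [-0.0, -0.001, -1.0]]
force: [0.8, -0.7, -5.8]
grip_width: 0.364
grasp_force: 61.1
```

>>> {"method": "play_rows", "body": {
  "series": [
    {"slide": [40, 14, 0], "spin": 0, "claw": 1},
    {"slide": [40, 14, 0], "spin": 0, "claw": 1},
    {"slide": [40, 13, 0], "spin": 0, "claw": 1},
    {"slide": [24, 7, 0], "spin": 0, "claw": 1},
    {"slide": [0, 0, 0], "spin": 0, "claw": 1}
  ]
}}

```text
time_s: 12.35
eef_pos: [0.611, 0.3263, 0.1118]
ee_rot: [[0.093, 0.996, -0.002], [0.996, -0.093, 0.002], [0.002, -0.002, -1.0]]
force: [-0.6, 0.1, -6.0]
grip_width: 0.364
grasp_force: 61.2
```

```bash
python3 -c "
from m import *
go(612,321,-5.8);look('green',.010,'w4');print(arm.get_obs()['grip_width'])"
```

```text
psi -5.3 spin rad 0.008 then slide x,y [-5.2, 1.5] z at 111.8
green [548.8, 220.4] depth z 24.0 rect [811.9, 296.4] [32.0, 20.3] -83.6
green [279.7, 255.2] depth z 130.6 rect [607.5, 295.9] [176.0, 68.6] 84.8
0.36308752564914726
```

View pics/w4.png

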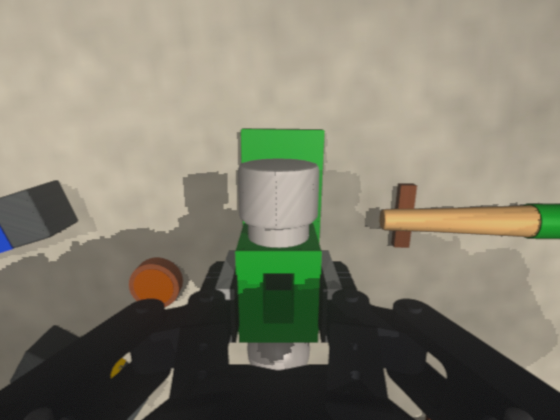

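The held head is level over the green pad (edges at columns 241 to 325, far end at row 128). The pad lies about 3 mm towards the handle, so I correct while lowering.

>>> {"method": "play_rows", "body": {
  "series": [
    {"slide": [0, 2, 30], "spin": 0, "claw": 1},
    {"slide": [0, 0, 30], "spin": 0, "claw": 1},
    {"slide": [0, 0, 20], "spin": 0, "claw": 1},
    {"slide": [0, 0, 7], "spin": 0, "claw": 1},
    {"slide": [0, 0, 0], "spin": 0, "claw": 1}
  ]
}}

```text
time_s: 12.9
eef_pos: [0.6136, 0.3193, 0.0252]
ee_rot: [[0.1, 0.995, -0.002], [0.995, -0.1, -0.002], [-0.002, -0.002, -1.0]]
force: [-0.5, -0.2, -4.9]
grip_width: 0.363
grasp_force: 61.1
```

```bash
python3 -c "
from m import *
go(612,321,-5.8);o=arm.get_obs();print(f(o['force']),o['grip_width'])"
```

```text
psi -5.7 spin rad 0.001 then slide x,y [1.6, -1.8] z at 25.2
[-0.5, -0.2, -4.9] 0.3633772041412411
```

>>> {"method": "play_rows", "body": {
  "series": [
    {"slide": [0, -1, 4], "spin": 0, "claw": 1},
    {"slide": [0, 0, 4], "spin": 0, "claw": 1},
    {"slide": [0, 0, 2], "spin": 0, "claw": 1},
    {"slide": [0, 0, 0], "spin": 0, "claw": 1},
    {"slide": [0, 0, 0], "spin": 0, "claw": 0.35}
  ]
}}

```text
time_s: 13.4
eef_pos: [0.614, 0.3211, 0.0172]
ee_rot: [[0.099, 0.995, 0.001], [0.995, -0.099, 0.001], [0.001, 0.001, -1.0]]
force: [0.3, 0.4, 0.4]
grip_width: 0.516
grasp_force: 0.0
```

>>> {"method": "play_rows", "body": {
  "series": [
    {"slide": [0, 0, 0], "spin": 0, "claw": 0.35},
    {"slide": [0, 0, 0], "spin": 0, "claw": 0.35},
    {"slide": [0, 0, 0], "spin": 0, "claw": 0.35},
    {"slide": [0, 0, -15], "spin": 0, "claw": 0.35},
    {"slide": [0, 0, -25], "spin": 0, "claw": 0.35}
  ]
}}

```text
time_s: 13.9
eef_pos: [0.6123, 0.3201, 0.0556]
ee_rot: [[0.099, 0.995, -0.003], [0.995, -0.099, -0.002], [-0.002, -0.003, -1.0]]
force: [0.1, 0.1, -0.3]
grip_width: 0.649
grasp_force: 0.0
```

>>> {"method": "play_rows", "body": {
  "series": [
    {"slide": [0, 0, -35], "spin": 0.138, "claw": 0.35},
    {"slide": [0, 0, -35], "spin": 0.138, "claw": 0.3},
    {"slide": [0, 0, 0], "spin": 0.138, "claw": 0.3},
    {"slide": [0, 0, 0], "spin": 0.138, "claw": 0.3},
    {"slide": [0, 0, 0], "spin": 0.138, "claw": 0.3}
  ]
}}

```text
time_s: 14.4
eef_pos: [0.6138, 0.321, 0.1283]
ee_rot: [[0.713, 0.701, 0.002], [0.701, -0.713, 0.001], [0.002, 0.0, -1.0]]
force: [-0.1, -0.0, -0.6]
grip_width: 0.699
grasp_force: 0.0
```

>>> {"method": "play_rows", "body": {
  "series": [
    {"slide": [0, 0, 0], "spin": 0.138, "claw": 0.3},
    {"slide": [0, 0, 0], "spin": 0.138, "claw": 0.3},
    {"slide": [0, 0, 0], "spin": 0.138, "claw": 0.3},
    {"slide": [0, 0, 0], "spin": 0.138, "claw": 0.3},
    {"slide": [-13.6, 20.7, 0], "spin": 0, "claw": 0.3}
  ]
}}

```text
time_s: 14.9
eef_pos: [0.6044, 0.3015, 0.127]
ee_rot: [[0.974, 0.228, 0.001], [0.228, -0.974, 0.002], [0.001, -0.002, -1.0]]
force: [0.6, 0.8, -0.8]
grip_width: 0.7
grasp_force: 0.0
```

>>> {"method": "play_rows", "body": {
  "series": [
    {"slide": [-22.5, 33, 0], "spin": 0, "claw": 0.3},
    {"slide": [-22.5, 33, 0], "spin": 0, "claw": 0.3},
    {"slide": [-22.5, 33, 0], "spin": 0, "claw": 0.3},
    {"slide": [-22.5, 33, 0], "spin": 0, "claw": 0.3},
    {"slide": [-22.5, 33, 0], "spin": 0, "claw": 0.3}
  ]
}}

```text
time_s: 15.4
eef_pos: [0.5327, 0.1099, 0.1277]
ee_rot: [[0.974, 0.228, 0.001], [0.228, -0.974, 0.001], [0.002, -0.001, -1.0]]
force: [0.4, -0.3, 0.3]
grip_width: 0.699
grasp_force: 0.0
```

>>> {"method": "play_rows", "body": {
  "series": [
    {"slide": [-22.5, 33, 0], "spin": 0, "claw": 0.3},
    {"slide": [-22.5, 33, 0], "spin": 0, "claw": 0.3},
    {"slide": [-22.5, 33, 0], "spin": 0, "claw": 0.3},
    {"slide": [-22.5, 33, 0], "spin": 0, "claw": 0.3},
    {"slide": [-22.5, 33, 0], "spin": 0, "claw": 0.3}
  ]
}}

```text
time_s: 15.9
eef_pos: [0.4607, -0.0765, 0.1276]
ee_rot: [[0.974, 0.228, 0.002], [0.228, -0.974, 0.001], [0.002, -0.001, -1.0]]
force: [0.4, -0.1, -0.4]
grip_width: 0.704
grasp_force: 0.0
```

>>> {"method": "play_rows", "body": {
  "series": [
    {"slide": [-22.5, 33, 0], "spin": 0, "claw": 0.3},
    {"slide": [-22.5, 33, 0], "spin": 0, "claw": 0.3},
    {"slide": [-22.5, 33, 0], "spin": 0, "claw": 0.3},
    {"slide": [-7.5, 11, 0], "spin": 0, "claw": 0.3},
    {"slide": [0, 0, 0], "spin": 0, "claw": 0.3}
  ]
}}

```text
time_s: 16.4
eef_pos: [0.4124, -0.2018, 0.1275]
ee_rot: [[0.975, 0.223, 0.002], [0.223, -0.975, 0.0], [0.002, 0.0, -1.0]]
force: [0.9, 0.3, 0.2]
grip_width: 0.7
grasp_force: 0.0
```

```bash
python3 -c "
from m import *
go(411,-199.5,-77);look('yellow',.032,'w5')"
```

```text
psi -77.1 spin rad -0.002 then slide x,y [-0.9, -2.6] z at 127.5
yellow [279.0, 210.4] depth z 30.4 rect [413.0, -202.3] [46.0, 32.6] 11.9
yellow [493.1, 5.0] depth z 8.8 rect [569.8, -297.6] [95.4, 7.2] -77.2
```

View pics/w5.png

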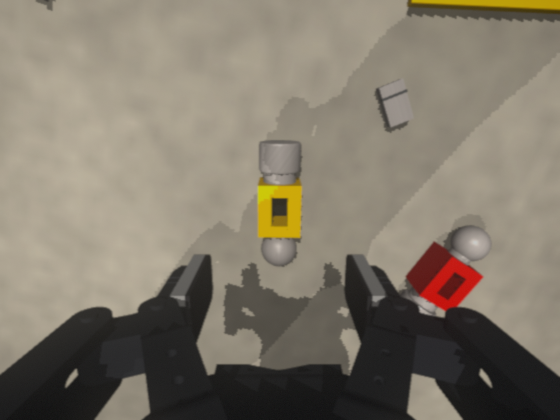

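The yellow head sits at (279,210), centred between the fingers, and the red head at (445,275) is clear of the right jaw. Gripping it and carrying it to the yellow pad.

>>> {"method": "play_rows", "body": {
  "series": [
    {"slide": [0, 0, 30], "spin": 0, "claw": 0.3},
    {"slide": [0, 0, 30], "spin": 0, "claw": 0.3},
    {"slide": [0, 0, 30], "spin": 0, "claw": 0.3},
    {"slide": [0, 0, 20], "spin": 0, "claw": 0.3},
    {"slide": [0, 0, 8], "spin": 0, "claw": 0.3}
  ]
}}

```text
time_s: 16.95
eef_pos: [0.4128, -0.1972, 0.0067]
ee_rot: [[0.973, 0.23, -0.003], [0.23, -0.973, 0.001], [-0.002, -0.002, -1.0]]
force: [-1.0, 0.7, -0.2]
grip_width: 0.698
grasp_force: 0.0
```

>>> {"method": "play_rows", "body": {
  "series": [
    {"slide": [0, 0, 5], "spin": 0, "claw": 0.3},
    {"slide": [0, 0, 0], "spin": 0, "claw": 0.3},
    {"slide": [0, 0, 0], "spin": 0, "claw": 1},
    {"slide": [0, 0, 0], "spin": 0, "claw": 1},
    {"slide": [0, 0, 0], "spin": 0, "claw": 1}
  ]
}}

```text
time_s: 17.45
eef_pos: [0.4145, -0.2003, 0.0048]
ee_rot: [[0.974, 0.228, 0.003], [0.228, -0.974, -0.001], [0.003, 0.002, -1.0]]
force: [-0.4, -1.5, 6.1]
grip_width: 0.369
grasp_force: 59.7
```

>>> {"method": "play_rows", "body": {
  "series": [
    {"slide": [0, 0, 0], "spin": 0, "claw": 1},
    {"slide": [0, 0, 0], "spin": 0, "claw": 1},
    {"slide": [0, 0, -15], "spin": 0, "claw": 1},
    {"slide": [0, 0, -25], "spin": 0, "claw": 1},
    {"slide": [0, 0, -30], "spin": 0, "claw": 1}
  ]
}}

```text
time_s: 17.95
eef_pos: [0.4117, -0.1989, 0.0734]
ee_rot: [[0.974, 0.228, -0.003], [0.228, -0.974, 0.001], [-0.003, -0.001, -1.0]]
force: [0.0, -0.2, -4.7]
grip_width: 0.361
grasp_force: 61.1
```

>>> {"method": "play_rows", "body": {
  "series": [
    {"slide": [0, 0, -30], "spin": -0.139, "claw": 1},
    {"slide": [0, 0, -10], "spin": -0.139, "claw": 1},
    {"slide": [0, 0, 0], "spin": -0.139, "claw": 1},
    {"slide": [0, 0, 0], "spin": -0.139, "claw": 1},
    {"slide": [0, 0, 0], "spin": -0.139, "claw": 1}
  ]
}}

```text
time_s: 18.45
eef_pos: [0.4125, -0.1991, 0.1134]
ee_rot: [[0.597, 0.802, -0.0], [0.802, -0.597, 0.001], [0.0, -0.001, -1.0]]
force: [-0.6, -0.7, -5.7]
grip_width: 0.362
grasp_force: 61.2
```

>>> {"method": "play_rows", "body": {
  "series": [
    {"slide": [0, 0, 0], "spin": -0.139, "claw": 1},
    {"slide": [0, 0, 0], "spin": -0.139, "claw": 1},
    {"slide": [0, 0, 0], "spin": -0.139, "claw": 1},
    {"slide": [0, 0, 0], "spin": -0.139, "claw": 1},
    {"slide": [0, 0, 0], "spin": -0.139, "claw": 1}
  ]
}}

```text
time_s: 18.95
eef_pos: [0.4124, -0.1991, 0.1132]
ee_rot: [[-0.055, 0.999, -0.001], [0.999, 0.055, 0.0], [0.001, -0.001, -1.0]]
force: [-0.2, 0.5, -5.3]
grip_width: 0.364
grasp_force: 61.2
```

>>> {"method": "play_rows", "body": {
  "series": [
    {"slide": [0, 0, 0], "spin": -0.139, "claw": 1},
    {"slide": [-12, 15, 0], "spin": 0, "claw": 1},
    {"slide": [-25, 29.5, 0], "spin": 0, "claw": 1},
    {"slide": [-25, 29.5, 0], "spin": 0, "claw": 1},
    {"slide": [-25, 29.5, 0], "spin": 0, "claw": 1}
  ]
}}

```text
time_s: 19.45
eef_pos: [0.5319, -0.2655, 0.1131]
ee_rot: [[-0.188, 0.982, -0.001], [0.982, 0.188, 0.001], [0.001, -0.0, -1.0]]
force: [0.4, 0.0, -4.3]
grip_width: 0.366
grasp_force: 61.2
```

>>> {"method": "play_rows", "body": {
  "series": [
    {"slide": [-25, 29.5, 0], "spin": 0, "claw": 1},
    {"slide": [-25, 29.5, 0], "spin": 0, "claw": 1},
    {"slide": [-10, 12.5, 0], "spin": 0, "claw": 1},
    {"slide": [0, 0, 0], "spin": 0, "claw": 1},
    {"slide": [0, 0, 0], "spin": 0, "claw": 1}
  ]
}}

```text
time_s: 19.95
eef_pos: [0.6116, -0.3108, 0.1124]
ee_rot: [[-0.187, 0.982, -0.002], [0.982, 0.187, 0.0], [0.001, -0.002, -1.0]]
force: [-0.7, 0.5, -4.8]
grip_width: 0.361
grasp_force: 61.3
```

```bash
python3 -c "
from m import *
go(611,-314,10.5);look('yellow',.010,'w6');print(arm.get_obs()['grip_width'])"
```

```text
psi 10.8 spin rad 0.004 then slide x,y [-3.0, -1.2] z at 112.4
yellow [545.8, 217.0] depth z 24.1 rect [810.1, -281.6] [31.9, 25.8] -69.3
yellow [276.8, 252.4] depth z 128.3 rect [617.8, -346.7] [189.9, 68.6] -79.2
0.36119115363285764
```

View pics/w6.png

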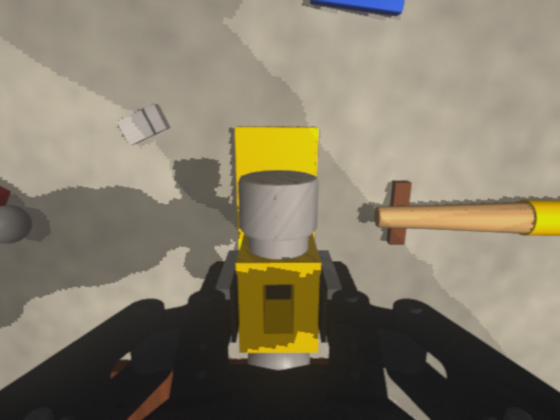

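The held yellow head is level over its pad (edges at columns 234 to 318, far end at row 126). It sits about 3 mm back in the grip, which cancels the remaining 3 mm, so I lower, release and look back from a raised pose.

>>> {"method": "play_rows", "body": {
  "series": [
    {"slide": [0, -1, 30], "spin": 0, "claw": 1},
    {"slide": [0, 0, 30], "spin": 0, "claw": 1},
    {"slide": [0, 0, 20], "spin": 0, "claw": 1},
    {"slide": [0, 0, 7], "spin": 0, "claw": 1},
    {"slide": [0, 0, 0], "spin": 0, "claw": 1}
  ]
}}

```text
time_s: 20.5
eef_pos: [0.6106, -0.3104, 0.0257]
ee_rot: [[-0.187, 0.982, -0.002], [0.982, 0.187, 0.001], [0.001, -0.002, -1.0]]
force: [-0.3, 1.3, -5.7]
grip_width: 0.365
grasp_force: 61.2
```

```bash
python3 -c "
from m import *
go(611,-314,10.5);o=arm.get_obs();print(f(o['force']),o['grip_width'])"
```

```text
psi 10.8 spin rad 0.005 then slide x,y [-3.7, -0.2] z at 25.7
[-0.3, 1.3, -5.7] 0.3648070900101214
```

>>> {"method": "play_rows", "body": {
  "series": [
    {"slide": [0, 0, 4], "spin": 0, "claw": 1},
    {"slide": [0, 0, 4], "spin": 0, "claw": 1},
    {"slide": [0, 0, 2.5], "spin": 0, "claw": 1},
    {"slide": [0, 0, 0], "spin": 0, "claw": 1},
    {"slide": [0, 0, 0], "spin": 0, "claw": 0.35}
  ]
}}

```text
time_s: 21.0
eef_pos: [0.612, -0.3116, 0.0166]
ee_rot: [[-0.187, 0.982, 0.001], [0.982, 0.187, -0.001], [-0.001, 0.001, -1.0]]
force: [0.3, -0.1, 0.5]
grip_width: 0.52
grasp_force: 0.0
```

>>> {"method": "play_rows", "body": {
  "series": [
    {"slide": [0, 0, 0], "spin": 0, "claw": 0.35},
    {"slide": [0, 0, 0], "spin": 0, "claw": 0.35},
    {"slide": [0, 0, 0], "spin": 0, "claw": 0.35},
    {"slide": [0, 0, -15], "spin": 0, "claw": 0.35},
    {"slide": [0, 0, -25], "spin": 0, "claw": 0.35}
  ]
}}

```text
time_s: 21.5
eef_pos: [0.6105, -0.3106, 0.0553]
ee_rot: [[-0.187, 0.982, -0.003], [0.982, 0.187, 0.001], [0.002, -0.003, -1.0]]
force: [-0.9, -0.2, -0.2]
grip_width: 0.65
grasp_force: 0.0
```

>>> {"method": "play_rows", "body": {
  "series": [
    {"slide": [0, 0, -35], "spin": -0.129, "claw": 0.35},
    {"slide": [0, 0, -35], "spin": -0.129, "claw": 0.3},
    {"slide": [0, 0, 0], "spin": -0.129, "claw": 0.3},
    {"slide": [0, 0, 0], "spin": -0.129, "claw": 0.3},
    {"slide": [0, 0, 0], "spin": -0.129, "claw": 0.3}
  ]
}}

```text
time_s: 22.0
eef_pos: [0.6118, -0.3116, 0.1278]
ee_rot: [[-0.743, 0.669, 0.002], [0.669, 0.743, -0.001], [-0.002, 0.0, -1.0]]
force: [0.1, -0.3, -0.2]
grip_width: 0.7
grasp_force: 0.0
```

>>> {"method": "play_rows", "body": {
  "series": [
    {"slide": [0, 0, 0], "spin": -0.129, "claw": 0.3},
    {"slide": [0, 0, 0], "spin": -0.129, "claw": 0.3},
    {"slide": [0, 0, 0], "spin": -0.129, "claw": 0.3},
    {"slide": [12, -7, 0], "spin": 0, "claw": 0.3},
    {"slide": [30, -16.5, 0], "spin": 0, "claw": 0.3}
  ]
}}

```text
time_s: 22.5
eef_pos: [0.566, -0.3175, 0.1267]
ee_rot: [[-0.94, 0.34, 0.002], [0.34, 0.94, -0.0], [-0.002, 0.0, -1.0]]
force: [-0.5, -1.2, 1.3]
grip_width: 0.7
grasp_force: 0.0
```

>>> {"method": "play_rows", "body": {
  "series": [
    {"slide": [30, -16.5, 0], "spin": 0, "claw": 0.3},
    {"slide": [30, -16.5, 0], "spin": 0, "claw": 0.3},
    {"slide": [30, -16.5, 0], "spin": 0, "claw": 0.3},
    {"slide": [30, -16.5, 0], "spin": 0, "claw": 0.3},
    {"slide": [30, -16.5, 0], "spin": 0, "claw": 0.3}
  ]
}}

```text
time_s: 23.0
eef_pos: [0.3935, -0.3454, 0.1271]
ee_rot: [[-0.939, 0.344, 0.001], [0.344, 0.939, -0.001], [-0.002, -0.0, -1.0]]
force: [-0.1, -0.5, -0.6]
grip_width: 0.698
grasp_force: 0.0
```

>>> {"method": "play_rows", "body": {
  "series": [
    {"slide": [11, -6, 0], "spin": 0, "claw": 0.3},
    {"slide": [0, 0, 0], "spin": 0, "claw": 0.3},
    {"slide": [0, 0, 0], "spin": 0, "claw": 0.3},
    {"slide": [0, 0, 0], "spin": 0, "claw": 0.3},
    {"slide": [0, 0, 0], "spin": 0, "claw": 0.3}
  ]
}}

```text
time_s: 23.5
eef_pos: [0.3837, -0.3461, 0.1257]
ee_rot: [[-0.94, 0.342, -0.0], [0.342, 0.94, -0.0], [0.0, -0.0, -1.0]]
force: [0.6, 0.1, 0.1]
grip_width: 0.702
grasp_force: 0.0
```

```bash
python3 -c "
from m import *
go(382,-346,70);look('red',.032,'w7')"
```

```text
psi 70.0 spin rad 0.0 then slide x,y [1.7, -0.5] z at 125.7
red [273.3, 205.6] depth z 29.8 rect [378.5, -347.9] [46.0, 32.7] -20.0
```

View pics/w7.png

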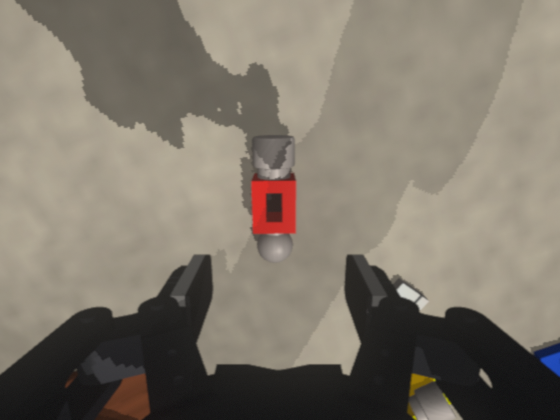

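The red head sits at (273,206), about 3 mm left of the fingers' centre line; nothing else is near. Gripping it and carrying it to the red pad.

>>> {"method": "play_rows", "body": {
  "series": [
    {"slide": [2, -3, 30], "spin": 0, "claw": 0.3},
    {"slide": [0, 0, 30], "spin": 0, "claw": 0.3},
    {"slide": [0, 0, 30], "spin": 0, "claw": 0.3},
    {"slide": [0, 0, 20], "spin": 0, "claw": 0.3},
    {"slide": [0, 0, 7], "spin": 0, "claw": 0.3}
  ]
}}

```text
time_s: 24.05
eef_pos: [0.3787, -0.3475, 0.0064]
ee_rot: [[-0.939, 0.343, -0.004], [0.343, 0.939, 0.002], [0.004, 0.001, -1.0]]
force: [-0.8, 0.5, -0.0]
grip_width: 0.7
grasp_force: 0.0
```

>>> {"method": "play_rows", "body": {
  "series": [
    {"slide": [0, 0, 5], "spin": 0, "claw": 0.3},
    {"slide": [0, 0, 0], "spin": 0, "claw": 0.3},
    {"slide": [0, 0, 0], "spin": 0, "claw": 1},
    {"slide": [0, 0, 0], "spin": 0, "claw": 1},
    {"slide": [0, 0, 0], "spin": 0, "claw": 1}
  ]
}}

```text
time_s: 24.55
eef_pos: [0.3804, -0.3493, 0.0051]
ee_rot: [[-0.939, 0.343, 0.002], [0.343, 0.939, -0.001], [-0.002, -0.0, -1.0]]
force: [-0.4, 1.5, 5.4]
grip_width: 0.366
grasp_force: 60.5
```

>>> {"method": "play_rows", "body": {
  "series": [
    {"slide": [0, 0, 0], "spin": 0, "claw": 1},
    {"slide": [0, 0, 0], "spin": 0, "claw": 1},
    {"slide": [0, 0, -15], "spin": 0, "claw": 1},
    {"slide": [0, 0, -25], "spin": 0, "claw": 1},
    {"slide": [0, 0, -30], "spin": 0, "claw": 1}
  ]
}}

```text
time_s: 25.05
eef_pos: [0.3784, -0.3479, 0.0736]
ee_rot: [[-0.939, 0.344, -0.003], [0.344, 0.939, 0.002], [0.003, 0.001, -1.0]]
force: [0.4, -0.3, -3.8]
grip_width: 0.361
grasp_force: 60.3
```

>>> {"method": "play_rows", "body": {
  "series": [
    {"slide": [0, 0, -30], "spin": 0.1383, "claw": 1},
    {"slide": [0, 0, -10], "spin": 0.1383, "claw": 1},
    {"slide": [0, 0, 0], "spin": 0.1383, "claw": 1},
    {"slide": [0, 0, 0], "spin": 0.1383, "claw": 1},
    {"slide": [0, 0, 0], "spin": 0.1383, "claw": 1}
  ]
}}

```text
time_s: 25.55
eef_pos: [0.3792, -0.3484, 0.1138]
ee_rot: [[-0.499, 0.866, -0.0], [0.866, 0.499, 0.0], [0.001, 0.0, -1.0]]
force: [0.1, 0.0, -3.9]
grip_width: 0.356
grasp_force: 60.5
```

>>> {"method": "play_rows", "body": {
  "series": [
    {"slide": [0, 0, 0], "spin": 0.1383, "claw": 1},
    {"slide": [0, 0, 0], "spin": 0.1383, "claw": 1},
    {"slide": [0, 0, 0], "spin": 0.1383, "claw": 1},
    {"slide": [0, 0, 0], "spin": 0.1383, "claw": 1},
    {"slide": [16, 9, 0], "spin": 0, "claw": 1}
  ]
}}

```text
time_s: 26.05
eef_pos: [0.3869, -0.3348, 0.1138]
ee_rot: [[0.034, 0.999, -0.001], [0.999, -0.034, -0.001], [-0.001, -0.001, -1.0]]
force: [1.4, -0.4, -4.7]
grip_width: 0.364
grasp_force: 60.4
```

>>> {"method": "play_rows", "body": {
  "series": [
    {"slide": [33, 18, 0], "spin": 0, "claw": 1},
    {"slide": [33, 18, 0], "spin": 0, "claw": 1},
    {"slide": [33, 18, 0], "spin": 0, "claw": 1},
    {"slide": [33, 18, 0], "spin": 0, "claw": 1},
    {"slide": [33, 18, 0], "spin": 0, "claw": 1}
  ]
}}

```text
time_s: 26.55
eef_pos: [0.483, -0.1687, 0.1138]
ee_rot: [[0.025, 1.0, -0.0], [1.0, -0.025, 0.0], [0.0, -0.0, -1.0]]
force: [1.5, 1.3, -4.2]
grip_width: 0.363
grasp_force: 60.4
```

>>> {"method": "play_rows", "body": {
  "series": [
    {"slide": [33, 18, 0], "spin": 0, "claw": 1},
    {"slide": [33, 18, 0], "spin": 0, "claw": 1},
    {"slide": [33, 18, 0], "spin": 0, "claw": 1},
    {"slide": [33, 18, 0], "spin": 0, "claw": 1},
    {"slide": [33, 18, 0], "spin": 0, "claw": 1}
  ]
}}

```text
time_s: 27.05
eef_pos: [0.577, -0.0061, 0.1136]
ee_rot: [[0.025, 1.0, -0.001], [1.0, -0.025, 0.0], [0.0, -0.001, -1.0]]
force: [0.0, -1.3, -4.3]
grip_width: 0.366
grasp_force: 60.4
```

>>> {"method": "play_rows", "body": {
  "series": [
    {"slide": [33, 18, 0], "spin": 0, "claw": 1},
    {"slide": [33, 18, 0], "spin": 0, "claw": 1},
    {"slide": [33, 18, 0], "spin": 0, "claw": 1},
    {"slide": [10, 7, 0], "spin": 0, "claw": 1},
    {"slide": [0, 0, 0], "spin": 0, "claw": 1}
  ]
}}

```text
time_s: 27.55
eef_pos: [0.6405, 0.1031, 0.1128]
ee_rot: [[0.02, 1.0, -0.001], [1.0, -0.02, 0.001], [0.001, -0.001, -1.0]]
force: [-0.2, -0.0, -4.7]
grip_width: 0.36
grasp_force: 60.6
```

```bash
python3 -c "
from m import *
go(641.4,102.4,-1.3);look('red',.010,'w8');print(arm.get_obs()['grip_width'])"
```

```text
psi -1.2 spin rad 0.002 then slide x,y [-0.7, 0.9] z at 112.8
red [548.3, 211.6] depth z 23.9 rect [839.7, 94.6] [33.5, 25.4] -78.1
red [279.5, 246.8] depth z 128.9 rect [639.2, 73.2] [185.3, 69.2] 89.0
0.36101679913886064
```

View pics/w8.png

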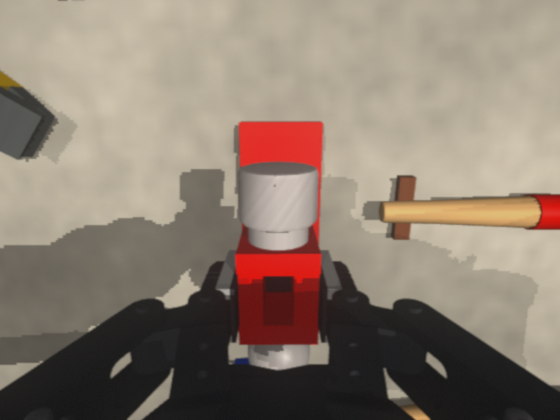

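The red head is level and aligned over its pad (edges at columns 239 to 323). I add 1 mm towards the handle, lower, release, lift and swing the arm aside.

>>> {"method": "play_rows", "body": {
  "series": [
    {"slide": [0, 1, 30], "spin": 0, "claw": 1},
    {"slide": [0, 0, 30], "spin": 0, "claw": 1},
    {"slide": [0, 0, 20], "spin": 0, "claw": 1},
    {"slide": [0, 0, 7], "spin": 0, "claw": 1},
    {"slide": [0, 0, 0], "spin": 0, "claw": 1}
  ]
}}

```text
time_s: 28.1
eef_pos: [0.6405, 0.0982, 0.0259]
ee_rot: [[0.026, 1.0, -0.002], [1.0, -0.026, -0.001], [-0.001, -0.002, -1.0]]
force: [-0.2, -0.3, -3.8]
grip_width: 0.359
grasp_force: 60.5
```

>>> {"method": "play_rows", "body": {
  "series": [
    {"slide": [0, 0, 4], "spin": 0, "claw": 1},
    {"slide": [0, 0, 4], "spin": 0, "claw": 1},
    {"slide": [0, 0, 2.5], "spin": 0, "claw": 1},
    {"slide": [0, 0, 0], "spin": 0, "claw": 1},
    {"slide": [0, 0, 0], "spin": 0, "claw": 0.35}
  ]
}}

```text
time_s: 28.6
eef_pos: [0.6421, 0.1, 0.017]
ee_rot: [[0.024, 1.0, 0.001], [1.0, -0.024, 0.0], [0.0, 0.001, -1.0]]
force: [0.2, -0.2, 0.5]
grip_width: 0.523
grasp_force: 0.0
```

>>> {"method": "play_rows", "body": {
  "series": [
    {"slide": [0, 0, 0], "spin": 0, "claw": 0.35},
    {"slide": [0, 0, 0], "spin": 0, "claw": 0.35},
    {"slide": [0, 0, 0], "spin": 0, "claw": 0.35},
    {"slide": [0, 0, -15], "spin": 0, "claw": 0.35},
    {"slide": [0, 0, -25], "spin": 0, "claw": 0.35}
  ]
}}

```text
time_s: 29.1
eef_pos: [0.6404, 0.0997, 0.0558]
ee_rot: [[0.025, 1.0, -0.003], [1.0, -0.025, -0.001], [-0.001, -0.003, -1.0]]
force: [-0.1, 0.4, -0.1]
grip_width: 0.649
grasp_force: 0.0
```

>>> {"method": "play_rows", "body": {
  "series": [
    {"slide": [0, 0, -35], "spin": 0, "claw": 0.35},
    {"slide": [0, 0, -35], "spin": 0, "claw": 0.35},
    {"slide": [0, -35, -15], "spin": 0, "claw": 0.35},
    {"slide": [0, -35, -15], "spin": 0, "claw": 0.35},
    {"slide": [0, -35, 0], "spin": 0, "claw": 0.35}
  ]
}}

```text
time_s: 29.6
eef_pos: [0.5371, 0.1024, 0.1598]
ee_rot: [[0.025, 1.0, 0.005], [1.0, -0.025, 0.002], [0.002, 0.005, -1.0]]
force: [1.3, 0.7, 1.1]
grip_width: 0.65
grasp_force: 0.0
```

>>> {"method": "play_rows", "body": {
  "series": [
    {"slide": [0, -35, 0], "spin": 0, "claw": 0.35},
    {"slide": [0, -30, 0], "spin": 0, "claw": 0.35},
    {"slide": [0, 0, 0], "spin": 0, "claw": 0.35},
    {"slide": [0, 0, 0], "spin": 0, "claw": 0.35},
    {"slide": [0, 0, 0], "spin": 0, "claw": 0.35}
  ]
}}

```text
time_s: 30.1
eef_pos: [0.4727, 0.1041, 0.1572]
ee_rot: [[0.025, 1.0, 0.002], [1.0, -0.025, 0.0], [0.001, 0.002, -1.0]]
force: [1.3, -0.1, 0.0]
grip_width: 0.652
grasp_force: 0.0
```

Run:
```python
from m import *
p,d=viewer.get_image('top');cv2.imwrite('pics/top1.png',p[:,:,::-1]);np.savez('pics/top1.npz',p=p,d=d);ct=viewer.calibration('top')
v,u=np.mgrid[:420,:560];X=(ct['xyz']+rays(ct,np.c_[u.ravel(),v.ravel()])*d.ravel()[:,None]).reshape(420,560,3)*1000
for n,(x,y,a) in dict(red=(641.4,102.4,88.7),yellow=(611,-314,-79.5),blue=(632,-102,-86.5),green=(612,321,84.2)).items():
    m=(X[...,2]>22)&(X[...,2]<70)&(np.hypot(X[...,0]-x,X[...,1]-y)<66);P=X[m]
    # drop the handle: keep points near the pad
    q=np.radians(a+90);n_=np.array([np.cos(q),np.sin(q)]);P=P[abs((P[:,:2]-[x,y])@n_)<30]
    b=cv2.minAreaRect(P[:,:2].astype(np.float32));w,V=np.linalg.eigh(np.cov(P[:,:2].T))
    print(n,'offset',f(np.array(b[0])-[x,y]),f(b[1]),'angle err',f((np.degrees(np.arctan2(V[1,1],V[0,1]))-a+90)%180-90),'top z',f(np.percentile(P[:,2],90)))
for c,k in(('yellow',(433.3,193.5)),('blue',(400,336.2))):
    for b in blobs(p,c):
        r=rect(ct,b,.035)
        if np.hypot(*(r[0]-k))<60:print('cross',c,f(r[0]-k))
```

```text
red offset [-0.6, -0.7] [97.6, 33.2] angle err 1.1 top z 43.1
yellow offset [0.2, 3.0] [32.0, 98.0] angle err 0.9 top z 42.4
blue offset [-0.2, 5.1] [32.5, 99.1] angle err 0.0 top z 42.8
green offset [0.6, 3.2] [99.6, 32.2] angle err 0.2 top z 43.6
cross blue [0.0, -0.1]
```

View pics/top1.png

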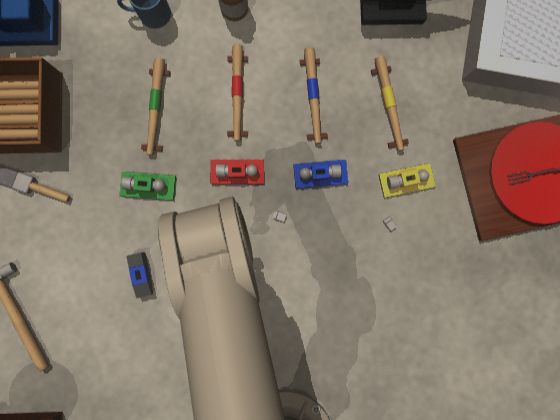

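The top view shows all four heads lying on their own pads: green (148,186), red (237,172), blue (320,174) and yellow (407,181). They are at most 5 mm and about 1° off, with tops at 42–44 mm. The blue cross-peen has not moved. The yellow one is hidden under the arm, but nothing came near it. Handing in.

```bash
python3 -c "
from station import ticket
print(ticket.hand_in())"
```

```text
the job is handed in; nothing more can be done
None
```

I handed the job in at about 30 s of the 96 s: all four ball-peen heads lie on their own pads, eyes up, within about 5 mm and 1°; the blue cross-peen did not move, and the yellow one was hidden by the arm in the last picture but nothing touched it.

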